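# Load the left hearing aid, shut the charger and hold its dial at the third click

### The arm

A 6-joint arm with a two-finger parallel gripper is mounted at the origin on the work surface. World frame = base frame: x ahead of the robot, y to its left, z up, the work surface at z = 0. Lengths are in m, angles in rad, forces in N, time in s.
With the tool pointing down it reaches from about 0.25 to 0.725 m from the base axis. Payload 4 kg.
Tool frame: the origin (TCP) lies midway between the tips of the shut fingers; the grasp point (between the pads) lies 19 mm behind it (bot.grip_point_offset is the distance from the TCP to the grasp point, in m); z points along the fingers, y is the line along which they close (so a half turn about z gives the same grasp; the last joint's range is limited). The gripper opens to 85 mm and grips with 20 to 120 N. Pads are 22 mm wide; open, the fingers measure 114 mm over their backs; the gripper's body (76 mm by 85 mm) begins 54 mm behind the grasp point. The pads swing forward as they close: fully open they stand 13 mm farther back than shut.
Start: joints at [-1.109, 0.241, 0.005, 1.335, 0, 1.571], TCP at [0.223, -0.448, 0.231] pointing down, gripper open.
Joint ranges: [-2.72, 2.72], [-1.05, 1.87], [-1.09, 1.28], [-1.99, 2.15], [-1.42, 1.44], [-3.14, 3.14]. Speed limits (rad/s): [2.79, 2.79, 3.14, 3.14, 3.14, 3.14].

### API

Orientations are given as a unit quaternion [x, y, z, w].
In Python, from workcell import bot gives the robot as it stands.
- The arm moves only by the tool step_arm, never from a script. Its argument "targets" is text: rows parted by semicolons, each of 7 numbers parted by spaces: the opening, from -1 (shut) to 1 (fully open), so that 0 is half open, then the shift along the world's x, y, z normalised to -1 to 1, where 1 is 0.5 m, then the turn, a rotation vector about the world's x, y, z normalised to -1 to 1, where 1 is pi/4 rad. In form: gripper x y z wx wy wz; .... A call has 1 to 10 rows; each row is the pose to reach, as a shift and turn from the pose commanded when the call began; what a row does not reach only later rows make up. A row lasts 1/12 s, in which the tool goes at most 41.7 mm and 7.16 degrees, less where a joint would pass 70% of its speed; a pose out of reach is approached as far as the arm can. A call with a number of a shift or a turn outside -1 to 1 is refused whole. A call with a gripper value outside its range is refused whole. The fingers move at their own pace and stop on an object; the grip force is fixed at half the most. Time passes only in rows, so rows that repeat a pose let the fingers close. It gives the time, the measured TCP pose, the force, the opening and the grip force at its end, in the units of the state.
- bot.get_obs(): the state, without advancing time (a new reading comes with each control period).
- bot.camera(name): name is "scene" or "top" or "wrist"; returns the picture (400x640x3 uint8, red, green, blue); there is no depth.
- bot.camera_info(name): a dict with "vertical_fov" (degrees; the focal length in pixels is half the picture's height over the tangent of half this angle, whatever the lens; pixels are square), "cx", "cy" (the principal point, pixels), "pose" (4x4, takes a point from camera to world coordinates). Camera axes: x right, y up, looking along -z (the intrinsics and any distortion apply to the point x, -y, -z); pixel columns grow to the right and rows downward; lengths in m; the calibration is good to about 2 mm. A picture is of the moment at which its call begins: read the wrist's pose just before it. camera_info takes no time and is no camera call; for the wrist camera it gives the pose at the moment of the call.
- bot.job_done(): hands the job in; it is judged then, once.
The state is a dict: "clock": time; "joint_pos": joint angles; "joint_vel": joint speeds; "tau": joint torques, N m; "eef_pos": TCP position; "tool_rot": TCP orientation; "ft_force": force on the tool from outside, world axes, zero at the start; "ft_torque": the same for the moment, N m; "grip_width": finger opening in m; "grasp_force": force on a finger pad.
Only numpy, scipy, OpenCV 4.12 (cv2) and the standard library are available. Lean on these libraries where they do the work, as an engineer would, in place of code of your own. Each camera call takes 0.05 s, during which the arm holds its last target. There are 200 camera calls.

### The job

Pick up the left hearing aid (blue dot) from the frosted glass tray, lay it gently flat, dot up, in the empty left cup of the charger (blue dot) and let go, then shut the domed lid fully. Then turn the selector dial clockwise past its first two clicks to the third position (lilac mark) and hold it there against its spring: the program finishes with the gripper still holding the dial at the third position, since the cleaning light burns only while it is held. Leave the right aid, the tray and everything else on the table where they are.

Things in the scene. Friction and masses are not known exactly. Their poses are not given: they have to be found in the camera images.
- charger: Matte black charger, fixed: base 120 (x) x 214 (y) x 48 mm high, origin at the centre of its underside; x points to the hinge at its back, y to the user's left. Under the lid, on the +y part, are two cups side by side, each 84 (x) x 55 (y) mm, 14 mm deep, parted by a 4 mm rib; blue mark on the rim before the left cup, red before the right. The -y part is a flat deck with the dial.
- cup_left (a point): Centre of the floor of the empty left cup (34 mm above the table); axes as the charger's. In the charger's frame: x -4, y +73.5, z 34 mm.
- lid (a joint): Angle of the black barrel-domed lid, rad: 0 = shut, grows as it opens up and back, end stop 2.0; starts wide open, 1.65 to 1.95. The friction hinge (0.04 N m, about 0.5 N at the front edge) keeps the 60 g lid where it is left, so it must be swung all the way down.
- lid_hinge (a point): Middle of the lid's hinge line (along the charger's y); charger frame: x 50, y 44, z 48.5 mm. Axes turn with the lid: when shut, x as the charger's (the lid reaches to -x), z out through the dome. The shell is 126 mm wide (y) and 104 mm from hinge to front edge; its dome rises 32 mm above the hinge plane in the middle (x -50), 27 mm at x -85, 4 mm at the front edge.
- lid_front (a point): Middle of the lid's front edge: 104 mm from the hinge in the lid's -x, 3 mm above the hinge plane. A finger lip 32 mm wide and 4 mm thick sticks out 6 mm in front of it. When the lid is shut this point is about 51 mm above the table.
- dial (a joint): Angle of the grey selector dial, rad: 0 = rest, grows clockwise seen from above. Clicks (detents) hold it at 0.39 and 0.79; the third position (lilac mark) is at 1.18, just before the end stop at 1.22. Leaving a click takes about 0.1 N m; from the second click on a spring pushes back, rising to about 0.13 N m at the third position; let go there, the dial snaps back to 0.79.
- dial_grip (a point): On the dial's upright axis at half height of its bar grip, 66 mm above the table (charger frame: x 0, y -65 mm). Its x runs along the bar to the white pointer line and turns with the dial: at rest +0.589 rad (anticlockwise from above) from the charger's x. Bar 46 mm long, 12 mm thick, 56 to 76 mm above the table, over a skirt of 25 mm radius; axis 46 mm from the shut lid's side.
- aid_left: The left hearing aid (behind-the-ear kind), skin-coloured with a blue dot, lying on its side on the tray: case 26 x 13 x 11 mm high, with rounded tail to x -18.5 mm and a thin white ear hook to x +22, y -7 mm. Origin: centre of the case's underside, x along the case, z up. Mass 11 to 18 g. Pinch it across the case (13 mm, its y).
- aid_right: The right hearing aid, the same with a red dot, already lying in the right cup, lengthwise along the charger's y. Leave it.
- tray: Frosted glass tray 150 (x) x 90 (y) mm, floor 4 mm thick, rim 5 mm wide and 7 mm high. Origin: centre of its underside. It stands either left or right of the charger; the left aid lies on it.
- ring_bowl: Pale green ceramic ring bowl, 92 mm across, 34 mm high, on the other side of the charger. Origin: centre of its underside.
- jar: Beige drying jar with twist cap, 62 mm across, 62 mm high. Origin: centre of its underside.
- tweezer: Steel tweezer, 115 mm long (x), 13 mm wide, 9 mm high, lying at the right between the tray or bowl and the jar. Origin: under its middle.
- glasses_case: Brown spectacles case, 60 (x) x 160 (y) x 42 mm. Origin: centre of its underside.
- brush: Small cleaning brush, 110 mm long (x), 12 mm wide, 9 mm high, lying behind the charger. Origin: on its underside, near its middle.
Things that resemble listed ones, but are neither listed nor needed, are in the scene too. What is shaped like the charger but green or yellow is not meant.

How it is judged:
On the way, in this order (a step that is already met when the one before it is completed fails the run):
1. the left aid lies flat in the left cup and has been let go (x of aid_left in the frame of cup_left between -0.042 and 0.042 m and y of aid_left in the frame of cup_left between -0.0275 and 0.0275 m and z of aid_left in the frame of cup_left below 0.004 m and angle between aid_left's own z axis and vertical below 0.3 rad and contact force between the fingers and aid_left below 0.05 N and linear speed of aid_left below 0.03 m/s), for 0.2 s.
2. the lid is fully shut (value of joint lid below 0.05 rad), for 0.2 s.
3. the dial is held at the third position with the lid shut (value of joint dial above 1.09 rad and value of joint lid below 0.05 rad and contact force between the fingers and dial above 1 N), for 0.5 s.
At the end, for the whole second after the job is handed in: The fingers hold the dial still at its third position (joint at least 1.09 rad, fingers pressing on it with more than 1 N), the lid is shut (below 0.05 rad) and the left aid lies flat on the floor of the left cup (all of step 3 and velocity of joint dial between -0.1 and 0.1 rad/s and x of aid_left in the frame of cup_left between -0.042 and 0.042 m and y of aid_left in the frame of cup_left between -0.0275 and 0.0275 m and z of aid_left in the frame of cup_left below 0.004 m and angle between aid_left's own z axis and vertical below 0.3 rad); the arm keeps its last pose, push and grip.
It fails at once if the left aid is dropped from more than about 25 mm (linear speed of aid_left above 0.7 m/s and contact force between the fingers and aid_left below 0.01 N).
It fails at once if the right aid is disturbed (moved more than 15 mm) (distance of aid_right from where it was at the start of the episode above 0.015 m).
It fails at once if the tray is shoved more than 30 mm (distance of tray from where it was at the start of the episode above 0.03 m).
It fails at once if another thing on the table is moved more than 25 mm (distance of any of ring_bowl, jar, tweezer, glasses_case, brush from where it was at the start of the episode above 0.025 m).
It also fails if it takes over 64 s, if anything falls off the work surface, if the arm or the gripper's body presses on something with over 40 N, if the wrist force passes 120 N, or if a joint passes its speed limit or range.

## Working session

There is one attempt and no reset: what is moved stays moved. The work goes in short steps, Python scripts to look and compute and a tool call to move; the robot and the scene stay as the last step left them, time stands still between calls to the robot, and variables do not carry over. Pictures are saved under pics/ and viewed, at most 10 in all, crops included, and the job is handed in when it is done.

Besides the shell and the picture viewer there is one more tool, called in YAML: its name, and indented under it one key for each argument. step_arm: Moves the arm, as the interface text tells. Scaled input: -1 to 1 covers 0.5 m each way for a shift and pi/4 rad each way for a turn. Its arguments: {"type":"object","properties":{"targets":{"type":"string"}},"required":["targets"]}

```bash
mkdir -p pics; ls; python3 - <<'E'
from workcell import bot
import cv2,numpy as np
for n in ("scene","top"):
    im=bot.camera(n); cv2.imwrite(f"pics/{n}0.png",im[:,:,::-1])
    i=bot.camera_info(n); print(n,{k:(np.round(v,4).tolist() if k=="pose" else v) for k,v in i.items()})
print(bot.get_obs())
E
```

```text
pics
scene {'vertical_fov': 54.70510353126168, 'cx': 321.5884569504586, 'cy': 199.67603471313018, 'pose': [[0.8465, -0.4754, 0.2396, 0.7264], [0.5322, 0.746, -0.4003, -0.4066], [0.0115, 0.4664, 0.8845, 0.9505], [0.0, 0.0, 0.0, 1.0]]}
top {'vertical_fov': 43.040011977663895, 'cx': 318.5921116413528, 'cy': 200.58961669684663, 'pose': [[0.0079, 0.9948, -0.1017, 0.3247], [-0.9999, 0.0072, -0.0071, 0.0029], [-0.0063, 0.1018, 0.9948, 1.4284], [0.0, 0.0, 0.0, 1.0]]}
{'clock': 0.1, 'joint_pos': array([-1.10898881e+00,  2.41298040e-01,  3.88262413e-03,  1.33519179e+00,
        7.10303057e-06,  1.57079325e+00]), 'joint_vel': array([ 0.00020938, -0.00094045,  0.00347456,  0.00099963,  0.00067917,
       -0.00027282]), 'tau': array([ 4.02042324e-04, -3.73138976e+01,  2.53009772e+01,  1.08371905e-02,
       -3.30485591e-05, -9.38028364e-06]), 'eef_pos': array([ 0.22254019, -0.44713057,  0.23053078]), 'tool_rot': array([ 9.73459210e-01,  2.28858792e-01, -2.03757266e-04, -8.82219481e-04]), 'ft_force': array([ 0.29710724, -0.52785119, -0.11009408]), 'ft_torque': array([ 0.00450396,  0.02422875, -0.00403734]), 'grasp_force': 0.0, 'grip_width': 0.08520175358400775}
```

View pics/top0.png

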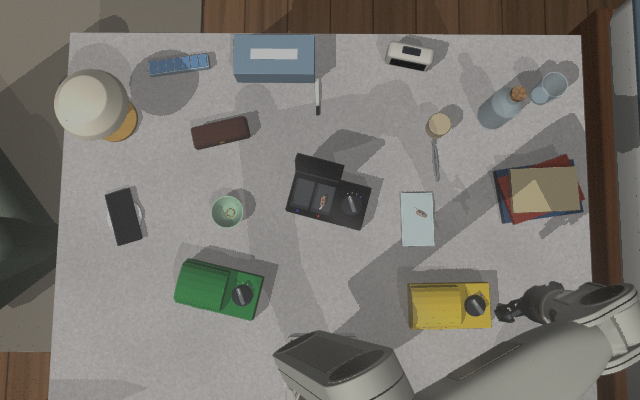

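View pics/scene0.png

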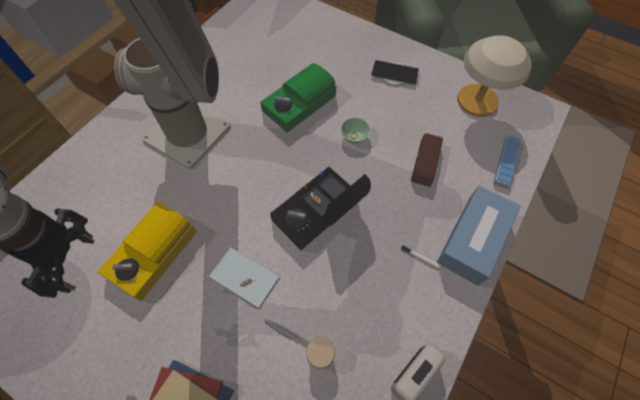

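The top view shows the black charger at about (328,200) with its lid open to the back, the tray at (418,218) with the aid at (421,213), and the bowl at (228,211). Next I'll enlarge both views.

```bash
python3 - <<'E'
import cv2
a=cv2.imread("pics/top0.png")[145:255,270:450]; b=cv2.imread("pics/scene0.png")[155:315,205:385]
cv2.imwrite("pics/topz.png",cv2.resize(a,None,fx=4.4,fy=4.4,interpolation=cv2.INTER_CUBIC))
cv2.imwrite("pics/scenez.png",cv2.resize(b,None,fx=3.7,fy=3.7,interpolation=cv2.INTER_CUBIC))
E
```

```text
(no output)
```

View pics/topz.png

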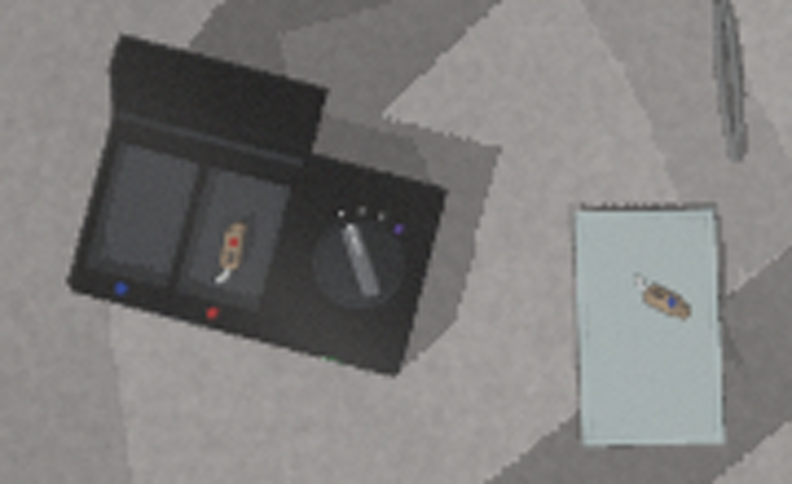

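View pics/scenez.png

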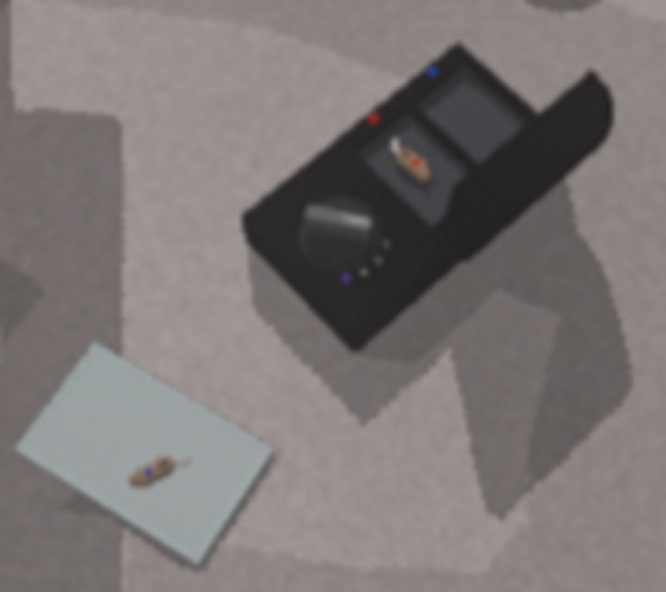

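```bash
cat > h.py <<'E'
import numpy as np, cv2
from workcell import bot
from scipy.optimize import least_squares
from scipy.spatial.transform import Rotation as R
def cam(n):
    i=bot.camera_info(n); return 200/np.tan(np.radians(i["vertical_fov"])/2),i["cx"],i["cy"],np.array(i["pose"])
def ray(c,u,v):
    f,cx,cy,T=c; return T[:3,:3]@np.array([(u-cx)/f,-(v-cy)/f,-1]),T[:3,3]
def plane(c,u,v,z):
    d,o=ray(c,u,v); return o+d*(z-o[2])/d[2]
def proj(c,P):
    f,cx,cy,T=c; q=(np.atleast_2d(P)-T[:3,3])@T[:3,:3]; return np.c_[cx-f*q[:,0]/q[:,2],cy+f*q[:,1]/q[:,2]]
def rz(a): return R.from_euler("z",a).as_matrix()
E
python3 - <<'E'
from h import *
t=cam("top"); s=cam("scene")
tz=lambda u,v:(u/4.4+270-.4,v/4.4+145-.4); sz=lambda u,v:(u/3.7+205-.4,v/3.7+155-.4)
# charger pts (mm)->top pix
tp=[((-53,73.5,48),tz(121,289)),((-53,14.5,48),tz(212,313)),((0,-65,76),tz(362,262)),((-60,107,48),tz(74,286)),((60,-107,48),tz(444,190))]
sp=[((-53,73.5,48),sz(432,72)),((-53,14.5,48),sz(373,118)),((-60,107,48),sz(458,43)),((-60,-107,48),sz(245,215))]
def f(p,c,pts):
    P=np.array([a for a,_ in pts])/1e3@rz(p[2]).T+[p[0],p[1],0]
    return (proj(c,P)-[b for _,b in pts]).ravel()
for nm,fn in (("top",lambda p:f(p,t,tp)),("scene",lambda p:f(p,s,sp)),("both",lambda p:np.r_[f(p,t,tp),f(p,s,sp)])):
    r=least_squares(fn,[.5,0,-.3]); print(nm,r.x.round(4),r.fun.round(1))
for n,c,pts in (("top",t,[tz(672,301),tz(645,292),tz(690,312)]),("scene",s,[sz(149,472),sz(178,462),sz(131,484)])):
    print(n,[plane(c,*p,.013).round(4) for p in pts])
print([plane(t,*tz(*p),.007).round(3) for p in ((576,205),(715,205),(723,443),(582,443))])
print(bot.camera_info("wrist"))
E
```

```text
top [ 0.4713 -0.0136 -0.2542] [ 0.2  0.1  0.4  0.2 -0.  -0.3 -1.6  0.1  1.1 -0.1]
scene [ 0.4738 -0.0145 -0.2397] [ 0.4 -0.2  0.5  0.4  0.3 -1.  -1.1  0.7]
both [ 0.4722 -0.0141 -0.2492] [ 0.4 -0.1  0.6 -0.1  0.2 -0.8 -1.4 -0.   1.2 -0.7  0.3 -0.5  0.3 -0.1
  0.3 -1.3 -1.6 -0.2]
top [array([ 0.4366, -0.2771,  0.013 ]), array([ 0.4423, -0.26  ,  0.013 ]), array([ 0.4297, -0.2884,  0.013 ])]
scene [array([ 0.4354, -0.2779,  0.013 ]), array([ 0.4476, -0.2621,  0.013 ]), array([ 0.4303, -0.2907,  0.013 ])]
[array([ 0.498, -0.218,  0.007]), array([ 0.499, -0.307,  0.007]), array([ 0.347, -0.309,  0.007]), array([ 0.346, -0.22 ,  0.007])]
{'vertical_fov': 60.303584357153966, 'cx': 318.58946268215584, 'cy': 198.19137541373544, 'pose': array([[ 4.45749201e-01,  8.62682809e-01,  2.38926811e-01,
         2.83581836e-01],
       [-8.95157711e-01,  4.29747534e-01,  1.18362708e-01,
        -4.15582318e-01],
       [-5.68734268e-04, -2.66637260e-01,  9.63796788e-01,
         3.73495563e-01],
       [ 0.00000000e+00,  0.00000000e+00,  0.00000000e+00,
         1.00000000e+00]])}
```

The two views agree to about 2 mm: the charger is at (0.472,-0.014) with yaw -0.249, and the aid is near (0.436,-0.278). Next I'll move over the aid for a wrist view.

step_arm:
  targets: "1 0.43 0.34 -0.16 0 0 0.85; 1 0.43 0.34 -0.16 0 0 0.85; 1 0.43 0.34 -0.16 0 0 0.85; 1 0.43 0.34 -0.16 0 0 0.85; 1 0.43 0.34 -0.16 0 0 0.85; 1 0.43 0.34 -0.16 0 0 0.85; 1 0.43 0.34 -0.16 0 0 0.85; 1 0.43 0.34 -0.16 0 0 0.85; 1 0.43 0.34 -0.16 0 0 0.85; 1 0.43 0.34 -0.16 0 0 0.85"

```text
clock: 0.93
eef_pos: [0.4374, -0.2774, 0.1509]
tool_rot: [0.845, 0.535, -0.0, -0.001]
ft_force: [0.2, -0.0, 0.1]
grip_width: 0.0852
grasp_force: 0.0
```

```bash
python3 - <<'E'
from h import *
c=cam("wrist"); im=bot.camera("wrist"); cv2.imwrite("pics/w1.png",im[:,:,::-1])
np.save("w1.npy",np.array(c,dtype=object),allow_pickle=True)
print(proj(c,[[.436,-.278,.015]]),bot.get_obs()["eef_pos"],bot.get_obs()["joint_pos"])
E
```

```text
[[317.57592561 190.00154815]] [ 0.43717715 -0.27807154  0.15132543] [-5.66282410e-01  3.24985938e-01 -9.40721036e-02  1.15217662e+00
 -3.95557337e-04  1.44668290e+00]
```

View pics/w1.png

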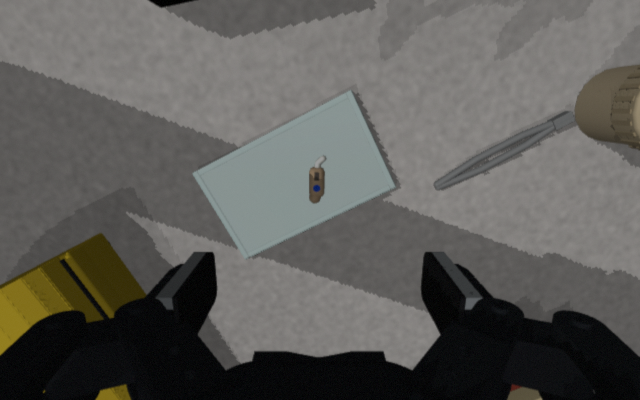

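The wrist picture shows the left aid at about (317,183), its case vertical in the picture (so in line with tool x), its hook at top right and its blue dot up.

```bash
python3 - <<'E'
from h import *
c=tuple(np.load("w1.npy",allow_pickle=True)); im=cv2.imread("pics/w1.png")
hsv=cv2.cvtColor(im,cv2.COLOR_BGR2HSV)[140:220,290:345]
m=((hsv[...,0]<20)&(hsv[...,1]>70)) | ((hsv[...,0]>110)&(hsv[...,1]>110))
v,u=np.nonzero(m); P=np.array([plane(c,a+290,b+140,.012)[:2] for a,b in zip(u,v)])
(cx,cy),wh,an=cv2.minAreaRect(P.astype(np.float32)*1000); w,V=np.linalg.eigh(np.cov(P.T)); d=V[:,1]*np.sign(V[1,1])
y=np.arctan2(d[1],d[0]); q=P@d; n=np.array([-d[1],d[0]]); print(len(P),cx,cy,wh,"yaw",y,"ext",np.ptp(q))
print("tail",q.min()-np.dot([.4372,-.2781],d),"front",q.max()-np.dot([.4372,-.2781],d),"lat",(P@n).min()-np.dot([.4372,-.2781],n),(P@n).max()-np.dot([.4372,-.2781],n))
print("centre",(d*(q.min()+.0185)+n*((P@n).min()+(P@n).max())/2), R.from_quat(bot.get_obs()["tool_rot"]).as_matrix()[:,0])
E
```

```text
334 436.7789001464844 -274.1408386230469 (28.51517677307129, 10.86933708190918) yaw 1.0725570456077975 ext 0.028770509303082954
tail -0.011109164940525114 front 0.01766134436255784 lat -0.002870130052352593 0.008284072719470625
centre [ 0.43835406 -0.2703141 ] [ 4.27900677e-01  9.03825700e-01 -3.38251190e-04]
```

step_arm:
  targets: "0 0 0.01 -0.08 0 0 -0.07; 0 0 0.01 -0.16 0 0 -0.07; 0 0 0.01 -0.22 0 0 -0.07; 0 0 0.01 -0.25 0 0 -0.07; 0 0 0.01 -0.27 0 0 -0.07; 0 0 0.01 -0.286 0 0 -0.07; 0 0 0.01 -0.286 0 0 -0.07; 0 0 0.01 -0.286 0 0 -0.07"

```text
clock: 1.65
eef_pos: [0.4381, -0.2736, 0.0091]
tool_rot: [0.859, 0.511, 0.0, 0.001]
ft_force: [-0.5, -0.3, -0.5]
grip_width: 0.0426
grasp_force: 0.0
```

step_arm:
  targets: "-1 0 0 0 0 0 0; -1 0 0 0 0 0 0; -1 0 0 0 0 0 0; -1 0 0 0 0 0 0; -1 0 0 0 0 0 0; -1 0 0 0 0 0 0; -1 0 0 0 0 0 0; -1 0 0 0 0 0 0"

```text
clock: 2.32
eef_pos: [0.4388, -0.2733, 0.0098]
tool_rot: [0.859, 0.512, 0.001, 0.001]
ft_force: [-1.8, -0.8, 5.5]
grip_width: 0.0109
grasp_force: 59.0
```

step_arm:
  targets: "-1 0 0 0.02 0 0 0; -1 0 0 0.05 0 0 0; -1 0 0 0.1 0 0 0; -1 0 0 0.15 0 0 0; -1 0 0 0.2 0 0 0; -1 0 0 0.22 0 0 0; -1 0 0 0.22 0 0 0"

```text
clock: 2.9
eef_pos: [0.4398, -0.2738, 0.1216]
tool_rot: [0.859, 0.512, 0.002, 0.003]
ft_force: [-0.1, -0.3, -0.1]
grip_width: 0.0109
grasp_force: 58.7
```

```bash
python3 - <<'E'
from h import *
o=bot.get_obs(); im=bot.camera("wrist"); s=bot.camera("scene"); p=proj(cam("scene"),[o["eef_pos"]])[0].astype(int); print(p,o["joint_pos"])
a=cv2.resize(im[180:400,220:420],None,fx=2,fy=2)
b=cv2.resize(s[max(0,p[1]-37):p[1]+36,max(0,p[0]-30):p[0]+30],(360,440),interpolation=2)
cv2.imwrite("pics/w2.png",np.hstack([a,b])[:,:,::-1])
E
```

```text
[239 268] [-5.56819827e-01  3.45076209e-01 -1.48615876e-01  1.07040535e+00
  7.97755031e-05  1.51018520e+00]
```

View pics/w2.png

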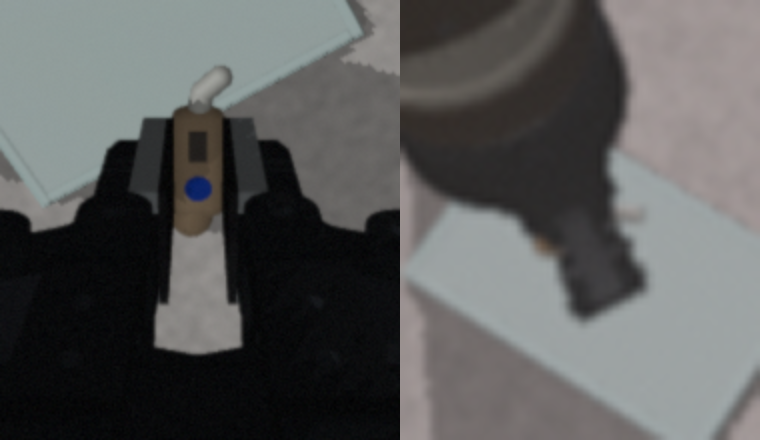

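The aid is held level with the dot up, centred in the pads. Next I'll carry it over the left cup.

step_arm:
  targets: "-1 0.01 0.06 0.02 0 0 0.03; -1 0.02 0.13 0.02 0 0 0.08; -1 0.03 0.21 0.02 0 0 0.13; -1 0.04 0.29 0.02 0 0 0.18; -1 0.05 0.37 0.02 0 0 0.22; -1 0.06 0.45 0.02 0 0 0.26; -1 0.07 0.53 0.02 0 0 0.3; -1 0.075 0.6 0.02 0 0 0.314; -1 0.08 0.65 0.02 0 0 0.314; -1 0.08 0.667 0.02 0 0 0.314"

```text
clock: 3.83
eef_pos: [0.4766, 0.0642, 0.1262]
tool_rot: [0.788, 0.615, -0.001, -0.001]
ft_force: [0.2, 0.1, 0.0]
grip_width: 0.0105
grasp_force: 58.7
```

step_arm:
  targets: "-1 0 0 0 0 0 0; -1 0 0 0 0 0 0; -1 0 0 -0.02 0 0 0; -1 0 0 -0.04 0 0 0; -1 0 0 -0.06 0 0 0; -1 0 0 -0.06 0 0 0; -1 0 0 -0.06 0 0 0"

```text
clock: 4.42
eef_pos: [0.4769, 0.0592, 0.0975]
tool_rot: [0.79, 0.613, -0.001, -0.0]
ft_force: [0.0, 0.0, -0.2]
grip_width: 0.0106
grasp_force: 58.7
```

```bash
python3 - <<'E'
from h import *
c=cam("wrist"); im=bot.camera("wrist"); o=bot.get_obs(); np.save("w3.npy",np.array(c,dtype=object),allow_pickle=True)
for nm,p in (("blue",(-53,73.5,48)),("red",(-53,14.5,48)),("cupFL",(-46,101,48)),("cupFR",(-46,46,48)),("cupBR",(38,46,48)),("dial",(0,-65,76))):
    P=rz(-.249)@np.array(p)/1e3+[.472,-.014,0]; print(nm,proj(c,P)[0].round(1))
print(o["eef_pos"],o["tool_rot"],o["joint_pos"]); cv2.imwrite("pics/w3.png",im[:,:,::-1])
E
```

```text
blue [251.2 221.8]
red [256.4 309.2]
cupFL [260.8 176.2]
cupFR [265.1 264.1]
cupBR [402.2 263.8]
dial [340.4 447.3]
[0.47753988 0.05955036 0.0981901 ] [ 7.90348946e-01  6.12656768e-01 -4.62896637e-04 -1.21738370e-04] [ 1.24227627e-01  3.08394126e-01 -2.71100851e-01  9.92221866e-01
 -2.62727066e-04  1.94698474e+00]
```

View pics/w3.png

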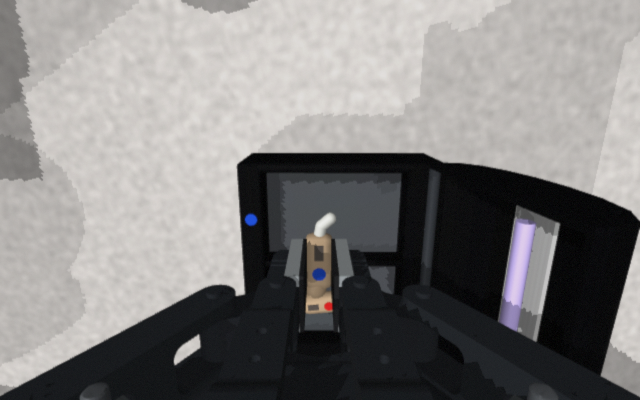

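The held aid is over the left cup, and the blue mark at (251,219) matches my prediction. Lowering.

step_arm:
  targets: "-1 0.005 0 -0.03 0 0 0; -1 0.005 0 -0.06 0 0 0; -1 0.005 0 -0.08 0 0 0; -1 0.005 0 -0.095 0 0 0; -1 0.005 0 -0.104 0 0 0; -1 0.005 0 -0.108 0 0 0; -1 0.005 0 -0.108 0 0 0; -1 0.005 0 -0.108 0 0 0"

```text
clock: 5.13
eef_pos: [0.4807, 0.0609, 0.0448]
tool_rot: [0.79, 0.613, 0.0, 0.0]
ft_force: [0.3, 0.5, 0.2]
grip_width: 0.0105
grasp_force: 58.7
```

step_arm:
  targets: "-1 0 0 -0.003 0 0 0; -1 0 0 -0.006 0 0 0; -1 0 0 -0.008 0 0 0; -1 0 0 -0.008 0 0 0; -1 0 0 -0.008 0 0 0"

```text
clock: 5.55
eef_pos: [0.4802, 0.0609, 0.0403]
tool_rot: [0.79, 0.614, -0.0, -0.0]
ft_force: [0.7, -0.3, 0.0]
grip_width: 0.0104
grasp_force: 58.7
```

step_arm:
  targets: "-1 0 0 -0.002 0 0 0; -1 0 0 -0.002 0 0 0; -1 0 0 -0.002 0 0 0; -1 0 0 -0.003 0 0 0; -1 0 0 -0.003 0 0 0; -1 0 0 -0.003 0 0 0"

```text
clock: 6.05
eef_pos: [0.4804, 0.0609, 0.0397]
tool_rot: [0.79, 0.614, 0.0, 0.0]
ft_force: [-2.6, -0.4, 8.6]
grip_width: 0.0108
grasp_force: 59.8
```

Contact at the expected height. Releasing.

step_arm:
  targets: "-0.6 0 0 0.002 0 0 0; -0.45 0 0 0.002 0 0 0; -0.45 0 0 0.002 0 0 0; -0.45 0 0 0.002 0 0 0; -0.45 0 0 0.004 0 0 0; -0.45 0 0 0.02 0 0 0; -0.45 0 0 0.05 0 0 0; -0.45 0 0 0.1 0 0 0; -0.45 0 0 0.16 0 0 0; -0.45 0 0 0.16 0 0 0"

```text
clock: 6.88
eef_pos: [0.4842, 0.0614, 0.1246]
tool_rot: [0.79, 0.614, 0.004, 0.003]
ft_force: [0.5, -0.3, 0.3]
grip_width: 0.0237
grasp_force: 0.0
```

```bash
python3 - <<'E'
from h import *
c=cam("wrist"); im=bot.camera("wrist"); s=bot.camera("scene"); o=bot.get_obs()
print(o["eef_pos"],o["grip_width"])
b=cv2.resize(s[155:265,265:385],None,fx=3.2,fy=3.2,interpolation=2)
a=im[20:372,190:500]
cv2.imwrite("pics/w4.png",np.hstack([a,b[:352]])[:,:,::-1])
cs=cam("scene")
for th in (1.65,1.8,1.95):
    for y in (-19,107):
        L=np.array([50-104*np.cos(th)+3*np.sin(th),y,48.5+104*np.sin(th)+3*np.cos(th)])/1e3
        print(th,y,proj(cs,rz(-.249)@L+[.472,-.014,0])[0].round(1))
E
```

```text
[0.48166856 0.06105418 0.12065876] 0.023694875695519875
1.65 -19 [327.1 203.8]
1.65 107 [364.4 172.2]
1.8 -19 [331.7 208.6]
1.8 107 [368.9 176.7]
1.95 -19 [336.  213.8]
1.95 107 [373.1 181.6]
```

View pics/w4.png

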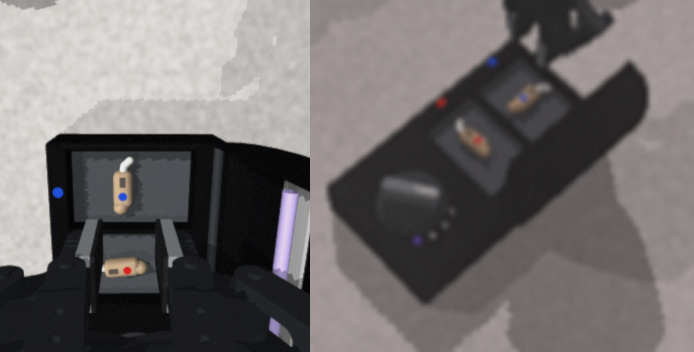

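The left aid lies in the left cup with its dot up and the fingers are clear; the lid angle is about 1.7. Next I'll raise, turn the tool and go behind the lid.

step_arm:
  targets: "-0.45 0 0 0.08 0 0 0; -1 0 0 0.16 0 0 0.1; -1 0 0 0.16 0 0 0.25; -1 0 0 0.16 0 0 0.4; -1 0 0 0.16 0 0 0.55; -1 0 0 0.16 0 0 0.7; -1 0 0 0.16 0 0 0.85; -1 0 0 0.16 0 0 1; -1 0 0 0.16 0 0 1"

```text
clock: 7.73
eef_pos: [0.4794, 0.0608, 0.1976]
tool_rot: [0.494, 0.869, -0.001, -0.001]
ft_force: [-0.2, 0.2, 0.1]
grip_width: -0.0
grasp_force: 0.0
```

step_arm:
  targets: "-1 0.03 -0.02 0 0 0 0.15; -1 0.07 -0.04 0 0 0 0.3; -1 0.11 -0.06 0 0 0 0.45; -1 0.15 -0.08 0 0 0 0.6; -1 0.19 -0.1 0 0 0 0.75; -1 0.22 -0.12 0 0 0 0.9; -1 0.225 -0.122 0 0 0 1; -1 0.225 -0.122 0 0 0 1; -1 0.225 -0.122 0 0 0 1"

```text
clock: 8.48
eef_pos: [0.5922, -0.0002, 0.1976]
tool_rot: [0.127, 0.992, -0.0, -0.001]
ft_force: [-0.1, 0.1, -0.6]
grip_width: -0.0001
grasp_force: 0.0
```

step_arm:
  targets: "-1 0 0 -0.06 0 0 0; -1 0 0 -0.12 0 0 0; -1 0 0 -0.13 0 0 0; -1 -0.03 0.008 -0.13 0 0 0; -1 -0.048 0.012 -0.125 0 0 0; -1 -0.066 0.017 -0.121 0 0 0; -1 -0.086 0.022 -0.122 0 0 0; -1 -0.107 0.027 -0.125 0 0 0; -1 -0.126 0.032 -0.13 0 0 0; -1 -0.145 0.037 -0.139 0 0 0"

```text
clock: 9.32
eef_pos: [0.5217, 0.0188, 0.1327]
tool_rot: [0.125, 0.992, 0.001, 0.003]
ft_force: [0.5, 0.9, 3.4]
grip_width: -0.0
grasp_force: 1.0
```

step_arm:
  targets: "-1 -0.025 0.006 -0.008 0 0 0; -1 -0.05 0.013 -0.018 0 0 0; -1 -0.075 0.019 -0.03 0 0 0; -1 -0.095 0.024 -0.05 0 0 0; -1 -0.116 0.03 -0.072 0 0 0; -1 -0.132 0.034 -0.086 0 0 0; -1 -0.132 0.034 -0.086 0 0 0; -1 -0.132 0.034 -0.086 0 0 0"

```text
clock: 9.98
eef_pos: [0.4544, 0.0356, 0.0875]
tool_rot: [0.125, 0.992, 0.0, 0.001]
ft_force: [0.6, 0.2, -0.0]
grip_width: 0.0001
grasp_force: 0.0
```

step_arm:
  targets: "-1 0 0 -0.004 0 0 0; -1 0 0 -0.008 0 0 0; -1 0 0 -0.012 0 0 0; -1 0 0 -0.015 0 0 0; -1 0 0 -0.018 0 0 0; -1 0 0 -0.018 0 0 0"

```text
clock: 10.48
eef_pos: [0.4548, 0.0354, 0.0783]
tool_rot: [0.125, 0.992, 0.0, 0.0]
ft_force: [-2.9, 0.4, 8.4]
grip_width: -0.0004
grasp_force: 4.5
```

step_arm:
  targets: "-1 0 0 -0.001 0 0 0; -1 0 0 -0.002 0 0 0; -1 0 0 -0.002 0 0 0; -1 0 0 -0.002 0 0 0; -1 0 0 -0.002 0 0 0"

```text
clock: 10.9
eef_pos: [0.4548, 0.0354, 0.0782]
tool_rot: [0.125, 0.992, 0.0, 0.001]
ft_force: [-5.1, 0.2, 14.8]
grip_width: 0.0002
grasp_force: 7.9
```

The force rises with no movement, at the shut height, so the lid is shut. Now going to the dial.

step_arm:
  targets: "-1 0 0 0.06 0 0 0; -1 0 0 0.13 0 0 0; -1 0 -0.04 0.18 0 0 0.1; 0 0 -0.1 0.18 0 0 0.25; 0 0.002 -0.16 0.18 0 0 0.4; 0 0.002 -0.2 0.18 0 0 0.55; 0 0.002 -0.225 0.18 0 0 0.7; 0 0.002 -0.225 0.18 0 0 0.75; 0 0.002 -0.225 0.18 0 0 0.75; 0 0.002 -0.225 0.18 0 0 0.75"

```text
clock: 11.73
eef_pos: [0.4553, -0.0773, 0.1661]
tool_rot: [-0.168, 0.986, 0.0, -0.0]
ft_force: [0.5, 0.2, 0.5]
grip_width: 0.0427
grasp_force: 0.0
```

```bash
python3 - <<'E'
from h import *
c=cam("wrist"); im=bot.camera("wrist"); s=bot.camera("scene"); o=bot.get_obs()
print(o["eef_pos"],o["tool_rot"],o["joint_pos"])
f=lambda p:proj(c,rz(-.249)@np.array(p)/1e3+[.472,-.014,0])[0].round(1)
a=.589; print("axis",f((0,-65,76)),"barends",f((23*np.cos(a),-65+23*np.sin(a),76)),f((-23*np.cos(a),-65-23*np.sin(a),76)),"lidfront",f((-54,44,51)),"fr",f((-60,-107,48)),"br",f((60,-107,48)))
b=cv2.resize(s[155:265,265:375],(400,400),interpolation=2)
cv2.imwrite("pics/w5.png",np.hstack([im[:,120:520],b])[:,:,::-1])
E
```

```text
[ 0.45527035 -0.076865    0.16615453] [-1.68594783e-01  9.85685435e-01  6.07514022e-05 -1.39847517e-04] [-1.67271100e-01  2.06728993e-01 -2.13684742e-01  1.15068672e+00
  2.22840177e-05 -5.06078848e-01]
axis [317.  201.9] barends [317.2 232.5] [316.9 169.7] lidfront [470.8 211.9] fr [314.7  94.3] br [232.4 224.2]
```

View pics/w5.png

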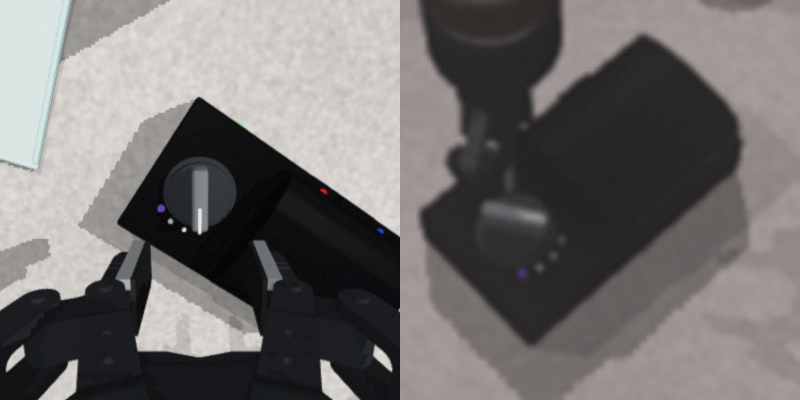

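The lid is shut in both views. The dial bar is vertical in the wrist picture at column 320 (predicted 317, so about 2 mm off), and the lilac mark is at (281,208). Descending and gripping.

step_arm:
  targets: "0 0 0.004 -0.06 0 0 0; 0 0 0.004 -0.12 0 0 0; 0 0 0.004 -0.16 0 0 0; 0 0 0.004 -0.19 0 0 0; 0 0 0.004 -0.208 0 0 0; 0 0 0.004 -0.208 0 0 0; 0 0 0.004 -0.208 0 0 0"

```text
clock: 12.42
eef_pos: [0.4554, -0.0748, 0.0624]
tool_rot: [-0.169, 0.986, 0.0, -0.0]
ft_force: [-0.4, 0.6, 0.2]
grip_width: 0.0427
grasp_force: 0.0
```

step_arm:
  targets: "-1 0 0 0 0 0 0; -1 0 0 0 0 0 0; -1 0 0 0 0 0 0; -1 0 0 0 0 0 0; -1 0 0 0 0 0 0; -1 0 0 0 0 0 0; -1 0 0 0 0 0 0"

```text
clock: 13.0
eef_pos: [0.4567, -0.0761, 0.0638]
tool_rot: [-0.168, 0.986, -0.001, 0.002]
ft_force: [-0.5, -3.3, 6.9]
grip_width: 0.0102
grasp_force: 61.5
```

step_arm:
  targets: "-1 0.001 -0.002 0.002 0 0 -0.1; -1 0.001 -0.002 0.002 0 0 -0.2; -1 0.001 -0.002 0.002 0 0 -0.3; -1 0.001 -0.002 0.002 0 0 -0.4; -1 0.001 -0.002 0.002 0 0 -0.5; -1 0.001 -0.002 0.002 0 0 -0.6; -1 0.001 -0.002 0.002 0 0 -0.7; -1 0.001 -0.002 0.002 0 0 -0.8; -1 0.001 -0.002 0.002 0 0 -0.8"

```text
clock: 13.75
eef_pos: [0.4567, -0.0771, 0.0638]
tool_rot: [0.145, 0.989, -0.001, 0.001]
ft_force: [1.6, -4.8, 0.3]
grip_width: 0.0103
grasp_force: 60.7
```

step_arm:
  targets: "-1 0 0 0 0 0 -0.1; -1 0 0 0 0 0 -0.2; -1 0 0 0 0 0 -0.3; -1 0 0 0 0 0 -0.4; -1 0 0 0 0 0 -0.5; -1 0 0 0 0 0 -0.6; -1 0 0 0 0 0 -0.68; -1 0 0 0 0 0 -0.72; -1 0 0 0 0 0 -0.72; -1 0 0 0 0 0 -0.72"

```text
clock: 14.58
eef_pos: [0.4563, -0.0779, 0.0638]
tool_rot: [0.414, 0.91, -0.002, 0.001]
ft_force: [-0.2, -8.7, 1.0]
grip_width: 0.0106
grasp_force: 60.8
```

```bash
python3 - <<'E'
from h import *
o=bot.get_obs(); print(o, "turned", 2*np.arctan2(.986,-.168)-2*np.arctan2(o["tool_rot"][1],o["tool_rot"][0]))
im=bot.camera("wrist"); t=bot.camera("scene"); cv2.imwrite("pics/w6.png",np.hstack([im[:,120:520],cv2.resize(t[155:265,265:375],(400,400),interpolation=2)])[:,:,::-1])
E
```

```text
{'clock': 14.5833, 'joint_pos': array([-0.16673637,  0.31649897, -0.36652931,  0.8860837 , -0.00371247,
        0.68645111]), 'joint_vel': array([ 3.91487109e-04,  1.98297270e-05,  1.62353766e-03,  5.25727521e-05,
       -7.52649021e-04, -2.60106761e-03]), 'tau': array([  3.03246014, -35.24413347,  19.06352162,   0.63071061,
         1.99234307,   0.16878201]), 'eef_pos': array([ 0.45625582, -0.07792993,  0.06377613]), 'tool_rot': array([ 0.41377278,  0.91037791, -0.00157752,  0.00129084]), 'ft_force': array([-0.20919734, -8.70747625,  1.03179875]), 'ft_torque': array([-1.4564553 , -0.10032789,  0.13676539]), 'grasp_force': 60.813708901405334, 'grip_width': 0.010630343917222448} turned 1.1907200153418849
```

View pics/w6.png

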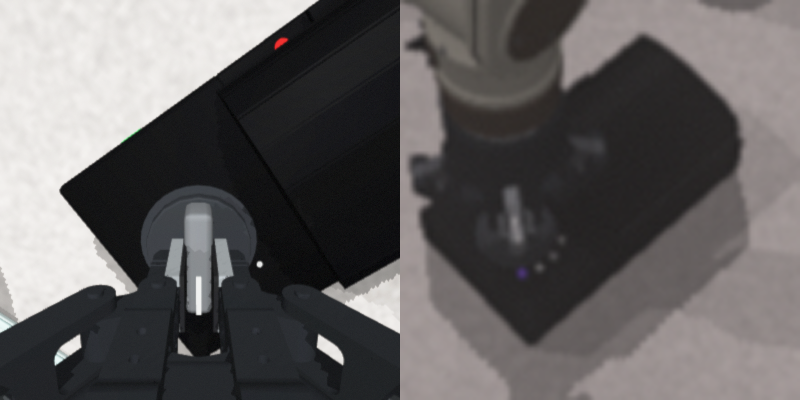

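The bar is in line with the fingers and points at the lilac mark. The tool has turned 1.19 rad and the moment of 0.137 N m matches the spring. I'll hold a second, then hand in.

step_arm:
  targets: "-1 0 0 0 0 0 -0.01; -1 0 0 0 0 0 -0.01; -1 0 0 0 0 0 -0.01; -1 0 0 0 0 0 -0.01; -1 0 0 0 0 0 -0.01; -1 0 0 0 0 0 -0.01; -1 0 0 0 0 0 -0.01; -1 0 0 0 0 0 -0.01; -1 0 0 0 0 0 -0.01; -1 0 0 0 0 0 -0.01"

```text
clock: 15.52
eef_pos: [0.4562, -0.0779, 0.0638]
tool_rot: [0.417, 0.909, -0.002, 0.001]
ft_force: [0.3, -6.4, 1.0]
grip_width: 0.0104
grasp_force: 60.8
```

```bash
python3 -c "
from workcell import bot
o=bot.get_obs(); print(o['tool_rot'],o['ft_torque'],o['grasp_force'],o['clock']); print(bot.job_done())"
```

```text
[ 0.41728623  0.90877276 -0.00159279  0.00131895] [-1.49031397 -0.11602914  0.15351727] 60.84063112735748 15.5167
the job is handed in; nothing more can be done
None
```

The job is handed in at 15.5 s on the robot's clock, with no verdict returned: the left aid lies dot up in the left cup, the lid is shut, and the gripper is still holding the dial at the third position (lilac mark).

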